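Stack the round snack pots on their matching coasters

TASK

Pick the four round snack pots off the high chair tray and stack them in two pairs on the bench: on the coaster of each colour stand the large round pot of that colour, centred on the coaster, with the small round pot of the same colour centred on its lid. Keep the round pots upright throughout, and leave the square pots and the sippy cup undisturbed in their places.

Things in the scene. Friction and masses are not known exactly. Their poses are not given: they have to be found in the camera images.
- large_yellow_pot: large round yellow snack pot with a flat yellow lid, closed: an upright straight-sided cylinder 60 mm in diameter and 50 mm high (lid included), with a tiny thumb tab on the lid; loose, starts standing on the tray. Origin: centre of its underside, z up.
- small_yellow_pot: small round yellow snack pot with a flat yellow lid, closed: an upright straight-sided cylinder 44 mm in diameter and 40 mm high (lid included), with a tiny thumb tab on the lid; loose, starts standing on the tray. Origin: centre of its underside, z up.
- yellow_coaster: flat round yellow silicone coaster, 96 mm in diameter and 5 mm thick, fixed to the bench left of the tray. Origin: centre of its underside; its top face is 5 mm higher.
- square_yellow_pot: square yellow snack pot with a flat lid, 48 x 48 mm and 45 mm high, standing loose on the tray among the round ones; not to be moved. Origin: centre of its underside; x and y along its sides.
- large_red_pot: large round red snack pot with a flat red lid, closed: an upright straight-sided cylinder 60 mm in diameter and 50 mm high (lid included), with a tiny thumb tab on the lid; loose, starts standing on the tray. Origin: centre of its underside, z up.
- small_red_pot: small round red snack pot with a flat red lid, closed: an upright straight-sided cylinder 44 mm in diameter and 40 mm high (lid included), with a tiny thumb tab on the lid; loose, starts standing on the tray. Origin: centre of its underside, z up.
- red_coaster: flat round red silicone coaster, 96 mm in diameter and 5 mm thick, fixed to the bench left of the tray. Origin: centre of its underside; its top face is 5 mm higher.
- square_red_pot: square red snack pot with a flat lid, 48 x 48 mm and 45 mm high, standing loose on the tray among the round ones; not to be moved. Origin: centre of its underside; x and y along its sides.
- sippy_cup: stainless steel sippy cup with white lid and spout, green band, 69 mm in diameter and 100 mm high, standing loose in the far left of the tray; not to be moved. Origin: centre of its underside.
- bowl: green silicone suction bowl, 110 mm across the rim and 42 mm high, stuck to the far right of the tray. Origin: centre of its underside, on the tray's floor (10 mm above the bench; the tray's rim rises to 22 mm).
Not all that is in view belongs to the job. What is shaped like the small_yellow_pot but black or white is not meant. Leave any black look-alike of the large_yellow_pot alone.

How it is judged:
At the end, for the whole second after the job is handed in: Each large round pot rests on the coaster of its colour (centres within 15 mm), the small one of that colour rests on its lid (centres within 12 mm); all upright within 0.12 rad, released and at rest; square pots and sippy cup within 20 mm of where they began (horizontal distance between large_yellow_pot and yellow_coaster below 0.015 m and z of large_yellow_pot in the frame of yellow_coaster between 0.001 and 0.009 m and horizontal distance between small_yellow_pot and large_yellow_pot below 0.012 m and z of small_yellow_pot in the frame of large_yellow_pot between 0.045 and 0.055 m and angle between each of large_yellow_pot, small_yellow_pot, large_red_pot, small_red_pot's own z axis and vertical below 0.12 rad and linear speed of each of large_yellow_pot, small_yellow_pot, large_red_pot, small_red_pot below 0.02 m/s and angular speed of each of large_yellow_pot, small_yellow_pot, large_red_pot, small_red_pot below 0.2 rad/s and horizontal distance between large_red_pot and red_coaster below 0.015 m and z of large_red_pot in the frame of red_coaster between 0.001 and 0.009 m and horizontal distance between small_red_pot and large_red_pot below 0.012 m and z of small_red_pot in the frame of large_red_pot between 0.045 and 0.055 m and distance of each of square_yellow_pot, square_red_pot, sippy_cup from where it was at the start of the episode below 0.02 m); the robot touches nothing.
It fails at once if a square pot or the sippy cup is pushed or carried more than 20 mm from its place (distance of any of square_yellow_pot, square_red_pot, sippy_cup from where it was at the start of the episode above 0.02 m).
It fails at once if a round pot is tipped more than about 35 degrees (angle between any of large_yellow_pot, small_yellow_pot, large_red_pot, small_red_pot's own z axis and vertical above 0.6 rad).
It also fails if it takes over 117 s, if anything falls off the work surface, if the arm or the gripper's body presses on something with over 40 N, if the wrist force passes 120 N, or if a joint passes its speed limit or range.

ROBOT

A 7-joint arm with a two-finger parallel gripper is mounted at the origin on the work surface. World frame = base frame: x ahead of the robot, y to its left, z up, the work surface at z = 0. Lengths are in m, angles in rad, forces in N, time in s.
With the tool pointing down it reaches from about 0.4 to 0.85 m from the base axis. Payload 10.4 kg.
Tool frame: the origin (TCP) lies at the very end of the fingers, on their centre line; the grasp point (between the pads) lies 19 mm behind it (grip_point_offset is the distance from the TCP to the grasp point, in m); z points along the fingers, y is the line along which they close (so a half turn about z gives the same grasp; the last joint's range is limited). The gripper opens to 87 mm and grips with 3 to 60 N. Pads are 19 mm wide; open, the fingers measure 117 mm over their backs; the gripper's body (75 mm by 190 mm) begins 51 mm behind the grasp point.
Start: joints at [1.278, 0.332, -0.065, 1.46, 0.022, 1.35, -0.088], TCP at [0.167, -0.602, 0.223] pointing down, gripper open.
Joint ranges: [-2.6, 2.6], [-0.5, 2.12], [-1.47, 1.34], [0.16, 2.42], [-1.27, 4.41], [0.06, 2.06], [-2.6, 2.6]. Speed limits (rad/s): [2.22, 2.22, 2.79, 2.79, 3.14, 3.14, 3.14].

INTERFACE

Orientations are given as a unit quaternion [x, y, z, w].
In Python, from bench import * gives the robot as it stands.
- The arm moves only by the tool play_rows, never from a script. Its argument "increments" is text: rows parted by semicolons, each of 7 numbers parted by spaces: the turn, a rotation vector about the tool's x, y, z in rad, then the shift along the tool's x, y, z in m, then the opening, from 0 (shut) to 1 (fully open). A call has 1 to 8 rows; each row is the pose to reach, as a shift and turn from the pose commanded when the call began, along the tool's axes at that moment; what a row does not reach only later rows make up. A row lasts 1/10 s, in which the tool goes at most 50 mm and 8.59 degrees, less where a joint would pass 70% of its speed; a pose out of reach is approached as far as the arm can. A call with a gripper value outside its range is refused whole. The fingers move at their own pace and stop on an object; "grip_force" is the grip in N (left out, the last holds). Time passes only in rows, so rows that repeat a pose let the fingers close. It gives the time, the measured TCP pose, the force, the opening and the grip force at its end, in the units of the state.
- read_state(): the state, without advancing time (a new reading comes with each control period).
- camera(name): name is "side" or "top" or "wrist"; returns a dict with "color" (420x560x3 uint8, red, green, blue), "fx", "fy", "cx", "cy" (pixels), "camera_from_world" (4x4, takes a point from world to camera coordinates); the wrist camera has in their place "mount" (4x4, takes a point from camera to tool coordinates, whose origin is the TCP and whose axes are the flange's). Camera axes: x right, y down, z forward; pixel columns grow to the right and rows downward; lengths in m; the calibration is good to about 2 mm. The wrist camera is an equidistant fisheye: a pixel r from the principal point sees the ray r / f radians off the axis. A picture is of the moment at which its call begins: read the wrist's pose just before it. There is no depth.
- close_job(): hands the job in; it is judged then, once.
The state is a dict: "time": time; "joint_positions": joint angles; "joint_vel": joint speeds; "joint_torque": joint torques, N m; "ee_pos": TCP position; "eef_rot": TCP orientation; "ft_force": force on the tool from outside, world axes, zero at the start; "torque": the same for the moment, N m; "width": finger opening in m; "grip_force": force on a finger pad.
Only numpy, scipy, OpenCV 4.12 (cv2) and the standard library are available. Lean on these libraries where they do the work, as an engineer would, in place of code of your own. Each camera call takes 0.05 s, during which the arm holds its last target. There are 200 camera calls.

## Working session

There is one attempt and no reset: what is moved stays moved. The work goes in short steps, Python scripts to look and compute and a tool call to move; the robot and the scene stay as the last step left them, time stands still between calls to the robot, and variables do not carry over. Pictures are saved under pics/ and viewed, at most 14 in all, crops included, and the job is handed in when it is done.

Besides the shell and the picture viewer there is one more tool, called after "Emit:" as name(argument=value, ...) on one line, values as JSON. play_rows: Moves the arm, as the interface text tells. Its arguments: {"type":"object","properties":{"increments":{"type":"string"},"grip_force":{"type":"number"}},"required":["increments"]}

```bash
mkdir -p pics; cat > h.py <<'E'
from bench import *
import numpy as np, cv2
def snap(n,f):
    c=camera(n); cv2.imwrite('pics/'+f+'.png',cv2.cvtColor(c['color'],cv2.COLOR_RGB2BGR)); 
    np.savez('pics/'+f+'.npz',**c); return c
E
python3 - <<'E'
from h import *
s=read_state(); print(s)
for n in('top','side','wrist'):
    c=snap(n,n+'0'); print(n,{k:np.round(v,4).tolist() for k,v in c.items() if k!='color'})
E
```

```text
{'time': 0.0, 'joint_positions': array([ 1.27836385,  0.33286941, -0.06469904,  1.46095849,  0.0216034 ,
        1.34988591, -0.08850213]), 'joint_vel': array([-0.00110201, -0.00016834,  0.00130477,  0.00152338,  0.00143237,
       -0.00029795, -0.00201959]), 'joint_torque': array([-1.06505853e-03, -6.23273921e+01,  2.38095748e-02, -3.89900136e+01,
       -6.14511967e-02,  3.99644079e-02,  7.18273850e-05]), 'ee_pos': array([ 0.16649438, -0.60200979,  0.22174728]), 'eef_rot': array([ 9.90911067e-01,  1.34516722e-01, -1.30462142e-04, -7.00713927e-04]), 'ft_force': array([-0.70208124, -0.27038858, -0.06700668]), 'torque': array([ 0.03175476,  0.02882159, -0.02950112]), 'grip_force': 0.0, 'width': 0.08697273585247381}
top {'fx': 396.8923, 'fy': 396.8923, 'cx': 278.8931, 'cy': 211.5115, 'camera_from_world': [[0.0234, -0.9997, 0.004, 0.0107], [-0.9824, -0.0238, -0.1852, 0.5024], [0.1852, 0.0004, -0.9827, 0.8657], [0.0, 0.0, 0.0, 1.0]]}
side {'fx': 448.8155, 'fy': 448.8155, 'cx': 276.3172, 'cy': 203.0718, 'camera_from_world': [[-0.9671, -0.2542, 0.0109, 0.4906], [-0.1571, 0.563, -0.8114, 0.0923], [0.2002, -0.7864, -0.5844, 1.0086], [0.0, 0.0, 0.0, 1.0]]}
wrist {'fx': 325.1923, 'fy': 325.1923, 'cx': 279.2401, 'cy': 209.5252, 'mount': [[0.0004, -0.9702, -0.2425, 0.0654], [1.0, 0.0003, 0.0003, 0.0007], [-0.0002, -0.2425, 0.9702, -0.1623], [0.0, 0.0, 0.0, 1.0]]}
```

View pics/top0.png

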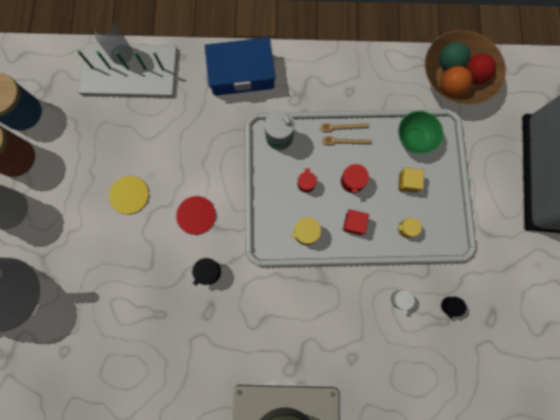

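View pics/side0.png

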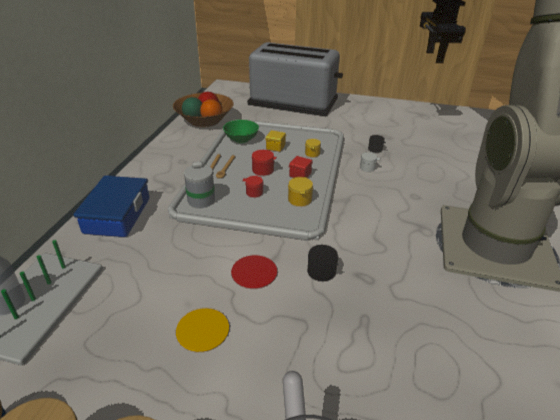

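The top view shows these pots:
- Red: small round at (307,181), large round at (355,178), square at (357,222).
- Yellow: large round at (308,231), small round at (411,228), square at (412,180).

The yellow coaster is at (129,195) and the red one at (196,215). The black look-alikes at (206,271) and (454,306) and the white one at (404,299) aren't meant, because only the round red and yellow pots on the tray match the description. An enlarged crop will confirm this.

```bash
cat >> h.py <<'E'
from scipy.optimize import least_squares
def comps(img,col):
    h=cv2.cvtColor(img,cv2.COLOR_RGB2HSV); H,S,V=h[...,0],h[...,1],h[...,2]
    m=((H<10)|(H>170)) if col=='r' else (H>18)&(H<33)
    m=(m&(S>120)&(V>40)).astype(np.uint8)
    n,l,st,ce=cv2.connectedComponentsWithStats(m)
    return [(ce[i].round(2),int(st[i,4]),st[i,:4].tolist()) for i in range(1,n) if st[i,4]>60]
def hullc(c,p,d,h,sq=0):
    a=np.linspace(0,2*np.pi,64,endpoint=False)
    if sq: r=d/2*np.array([[1,1],[1,-1],[-1,-1],[-1,1]])
    else: r=d/2*np.c_[np.cos(a),np.sin(a)]
    P=np.vstack([np.c_[r,0*r[:,0]],np.c_[r,0*r[:,0]+h]])+p
    T=c['camera_from_world']; q=P@T[:3,:3].T+T[:3,3]
    uv=np.c_[c['fx']*q[:,0]/q[:,2]+c['cx'],c['fy']*q[:,1]/q[:,2]+c['cy']].astype(np.float32)
    H=cv2.convexHull(uv); m=cv2.moments(H); return np.array([m['m10'],m['m01']])/m['m00'], m['m00']
def near(c,col,px):
    l=comps(c['color'],col); return min(l,key=lambda t:np.hypot(*(t[0]-px)))
def fit(ct,cs,col,pt,ps,d,h,sq=0):
    a=near(ct,col,pt); b=near(cs,col,ps)
    f=lambda p:np.r_[hullc(ct,p,d,h,sq)[0]-a[0],hullc(cs,p,d,h,sq)[0]-b[0]]
    r=least_squares(f,[.5,-.1,.01],diff_step=1e-3,x_scale=.1)
    return r.x, r.fun, (a[1],hullc(ct,r.x,d,h,sq)[1],b[1],hullc(cs,r.x,d,h,sq)[1])
OBJ=dict(LY=('y',(308,231),(300,192),.06,.05),SY=('y',(411,228),(313,148),.044,.04),
LR=('r',(355,178),(262,162),.06,.05),SR=('r',(307,181),(254,187),.044,.04),
QY=('y',(412,180),(276,141),.048,.045,1),QR=('r',(357,222),(300,168),.048,.045,1),
CY=('y',(129,195),(203,330),.096,.005),CR=('r',(196,215),(255,271),.096,.005))
E
python3 - <<'E'
from h import *
ct=dict(np.load('pics/top0.npz'));cs=dict(np.load('pics/side0.npz'))
for k,o in OBJ.items():
    x,r,a=fit(ct,cs,*o); print(k,x.round(4),r.round(1),np.round(a))
t=ct['color'][100:270,240:480]; s=cs['color'][110:240,170:350]
t=cv2.resize(t,None,fx=2.3,fy=2.3,interpolation=2); s=cv2.resize(s,None,fx=2.3,fy=2.3,interpolation=2)
s=cv2.resize(s,(360,260));im=np.zeros((600,560,3),np.uint8); im[:t.shape[0],:t.shape[1]]=t
im=cv2.resize(ct['color'][100:270,240:480],(720,510),interpolation=2)
cv2.imwrite('pics/crop.png',im[...,::-1])
E
```

```text
LY [ 0.4593 -0.0427  0.0074] [ 0.   0.2 -0.3 -0.1] [549. 612. 619. 660.]
SY [ 0.4746 -0.2833  0.0058] [ 0.   0.3 -0.3 -0.1] [326. 392. 242. 269.]
LR [ 0.5886 -0.1547  0.0073] [ 0.   0.3 -0.3 -0.1] [577. 660. 495. 538.]
SR [ 0.5797 -0.0415  0.0075] [ 0.   0.4 -0.4 -0.1] [298. 343. 320. 357.]
QY [ 0.5887 -0.2901  0.0063] [ 0.   0.3 -0.3 -0.1] [500. 621. 337. 387.]
QR [ 0.4834 -0.1565  0.0098] [ 0.   0.1 -0.1 -0. ] [469. 563. 387. 464.]
CY [ 0.5438  0.3896 -0.003 ] [ 0.   0.2 -0.1 -0. ] [1133. 1224. 1833. 1902.]
CR [ 0.4974  0.2232 -0.0033] [ 0.   0.2 -0.2 -0. ] [1151. 1243. 1185. 1266.]
```

View pics/crop.png

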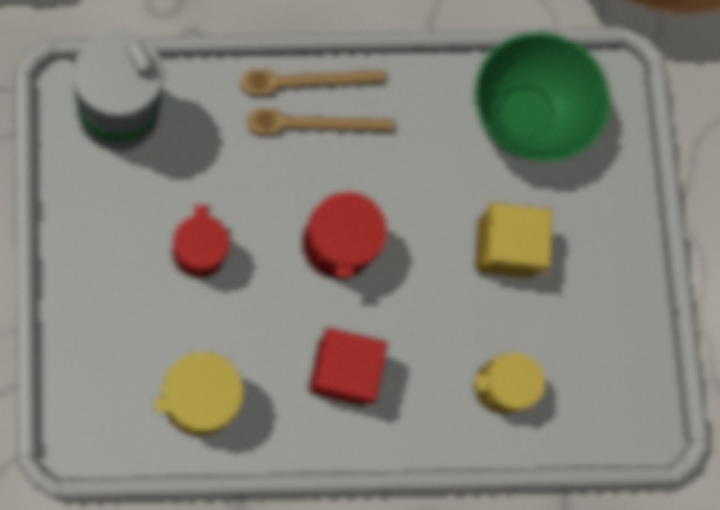

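The crop confirms it: the round yellow pots are at crop (203,392) large and (513,382) small. The round red pots are at (347,232) large and (202,243) small. The squares at (515,238) and (350,365) stay put, and I can see each thumb tab. Measured heights come out about 3 mm low everywhere, and consistently so (tray ≈10 mm, coaster ≈0 from the text).

```bash
cat > go.py <<'E'
import sys; from bench import *; import numpy as np
from scipy.spatial.transform import Rotation as R
# usage: go.py phi x y z [x y z ...] : tool-frame increments from the measured pose
s=read_state(); a=[float(v) for v in sys.argv[1:]]; f=np.radians(a[0])
R0=R.from_quat(s['eef_rot']); c,sn=np.cos(f),np.sin(f)
Rt=R.from_matrix(np.array([[c,sn,0],[sn,-c,0],[0,0,-1]]))
print('t',round(s['time'],2),'pos',s['ee_pos'].round(4),'q',s['joint_positions'].round(2),'w',round(s['width'],4),'grip',round(s['grip_force'],1),'F',s['ft_force'].round(1))
rv=(R0.inv()*Rt).as_rotvec().round(4)
for p in np.reshape(a[1:],(-1,3)): print(*rv,*R0.inv().apply(p-s['ee_pos']).round(4))
E
python3 go.py 135 .3 -.3 .22 .4593 -.0427 .2
```

```text
t 0.15 pos [ 0.1665 -0.6021  0.222 ] q [ 1.28  0.33 -0.06  1.46  0.02  1.35 -0.09] w 0.0872 grip 0.0 F [-0.5  0.7 -0.2]
-0.0007 -0.0011 -2.0864 0.2092 -0.2556 0.0022
-0.0007 -0.0011 -2.0864 0.4313 -0.4611 0.0224
```

Emit:
play_rows(increments="0 0 -2.086 0.431 -0.461 0.022 1;0 0 -2.086 0.431 -0.461 0.022 1;0 0 -2.086 0.431 -0.461 0.022 1;0 0 -2.086 0.431 -0.461 0.022 1;0 0 -2.086 0.431 -0.461 0.022 1;0 0 -2.086 0.431 -0.461 0.022 1;0 0 -2.086 0.431 -0.461 0.022 1;0 0 -2.086 0.431 -0.461 0.022 1", grip_force=20)

```text
time: 0.95
ee_pos: [0.3523, -0.2462, 0.2085]
eef_rot: [0.74, 0.673, -0.0, 0.0]
ft_force: [0.8, 0.1, 0.6]
width: 0.0871
grip_force: 0.0
```

```bash
python3 go.py 135 .4593 -.0427 .16
```

```text
t 0.95 pos [ 0.3523 -0.2462  0.2085] q [ 0.98 -0.07 -0.45  1.94 -0.03  1.27  0.45] w 0.0871 grip 0.0 F [0.8 0.1 0.6]
-0.0002 0.0006 -0.8804 0.2128 0.0872 0.0484
```

Emit:
play_rows(increments="0 0 -0.88 0.213 0.087 0.048 1;0 0 -0.88 0.213 0.087 0.048 1;0 0 -0.88 0.213 0.087 0.048 1;0 0 -0.88 0.213 0.087 0.048 1;0 0 -0.88 0.213 0.087 0.048 1;0 0 -0.88 0.213 0.087 0.048 1;0 0 -0.88 0.213 0.087 0.048 1;0 0 -0.88 0.213 0.087 0.048 1")

```text
time: 1.75
ee_pos: [0.4597, -0.0457, 0.1605]
eef_rot: [0.388, 0.922, -0.0, -0.0]
ft_force: [-0.4, 0.2, -0.1]
width: 0.087
grip_force: 0.0
```

```bash
python3 - <<'E'
from h import *
snap('wrist','w1')
E
python3 go.py 135 .4593 -.0427 .027
```

```text
t 1.8 pos [ 0.4597 -0.0459  0.1606] q [ 0.71  0.07 -0.73  1.92  0.05  1.17  0.74] w 0.0872 grip 0.0 F [ 0.4 -0.6  1.1]
-0.0004 0.0002 -0.0116 0.0026 0.002 0.1336
```

View pics/w1.png

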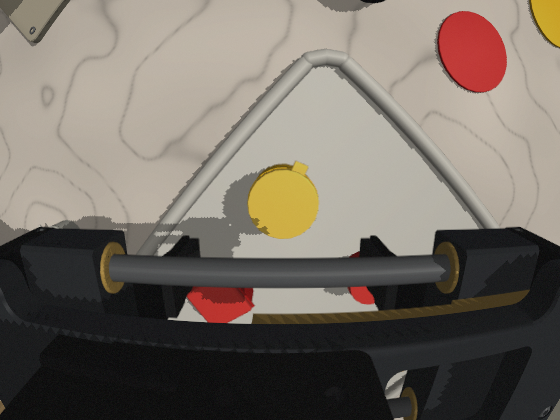

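The wrist view shows the large yellow pot centred at about (283,202) with its tab at (300,168), clear of the finger line. I'll cross-check its position with the wrist calibration.

```bash
cat >> h.py <<'E'
from scipy.spatial.transform import Rotation as R
def wproj(c,pos,q,P):
    M=c['mount']; Pt=(R.from_quat(q).inv().apply(P-np.array(pos))-M[:3,3])@M[:3,:3]
    th=np.arctan2(np.hypot(Pt[:,0],Pt[:,1]),Pt[:,2]); k=c['fx']*th/np.hypot(Pt[:,0],Pt[:,1])
    return np.c_[c['cx']+k*Pt[:,0],c['cy']+k*Pt[:,1]].astype(np.float32)
def wfit(c,pos,q,col,px,d,h,z0):
    # xy from the silhouette centroid at known base height
    a=near(c,col,px); t=np.linspace(0,2*np.pi,64,endpoint=False); r=d/2*np.c_[np.cos(t),np.sin(t)]
    def f(p):
        P=np.vstack([np.c_[r,0*t],np.c_[r,0*t+h]])+[p[0],p[1],z0]
        m=cv2.moments(cv2.convexHull(wproj(c,pos,q,P))); return np.array([m['m10'],m['m01']])/m['m00']-a[0]
    return least_squares(f,np.array(pos[:2]),diff_step=1e-3,x_scale=.1).x,a
E
python3 - <<'E'
from h import *
c=dict(np.load('pics/w1.npz')); s=read_state()
print(wfit(c,s['ee_pos'],s['eef_rot'],'y',(283,202),.06,.05,.01))
print(wfit(c,s['ee_pos'],s['eef_rot'],'r',(472,52),.096,.005,0))
E
```

```text
(array([ 0.4582946 , -0.04116738]), (array([282.83, 200.85]), 4198, [247, 161, 71, 78]))
(array([0.49653908, 0.22397913]), (array([471.63,  51.21]), 4295, [437, 11, 70, 81]))
```

Emit:
play_rows(increments="0 0 -0.01 0.003 0.002 0.03 1;0 0 -0.01 0.003 0.002 0.06 1;0 0 -0.01 0.003 0.002 0.09 1;0 0 -0.01 0.003 0.002 0.115 1;0 0 -0.01 0.003 0.002 0.132 1;0 0 -0.01 0.003 0.002 0.134 1;0 0 -0.01 0.003 0.002 0.134 1;0 0 -0.01 0.003 0.002 0.134 1")

```text
time: 2.6
ee_pos: [0.46, -0.0419, 0.0277]
eef_rot: [0.382, 0.924, 0.0, 0.001]
ft_force: [0.1, 0.5, 0.3]
width: 0.0872
grip_force: 0.0
```

```bash
python3 go.py 135 .459 -.042 .027
```

```text
t 2.6 pos [ 0.46   -0.0419  0.0277] q [ 0.64  0.27 -0.7   2.05  0.22  0.89  0.6 ] w 0.0872 grip 0.0 F [0.1 0.5 0.3]
0.0007 0.0015 0.0021 0.0006 -0.0007 0.0007
```

Good. Now I'll close on it, then lift.

Emit:
play_rows(increments="0 0 0 0 0 0 0.5;0 0 0 0 0 0 0.5;0 0 0 0 0 0 0.5;0 0 0 0 0 0 0.5;0 0 0 0 0 0 0.5;0 0 0 0 0 0 0.5;0 0 0 0 0 0 0.5;0 0 0 0 0 0 0.5", grip_force=20)

```text
time: 3.4
ee_pos: [0.4594, -0.0415, 0.0267]
eef_rot: [0.381, 0.925, -0.0, 0.0]
ft_force: [-0.9, -0.8, 4.8]
width: 0.0593
grip_force: 20.0
```

Emit:
play_rows(increments="0 0 0 0 0 -0.02 0.5;0 0 0 0 0 -0.05 0.5;0 0 0 0 0 -0.08 0.5;0 0 0 0 0 -0.11 0.5;0 0 0 0 0 -0.14 0.5;0 0 0 0 0 -0.15 0.5;0 0 0 0 0 -0.15 0.5")

```text
time: 4.1
ee_pos: [0.4599, -0.0417, 0.1774]
eef_rot: [0.381, 0.925, -0.0, 0.001]
ft_force: [0.9, 1.3, -2.0]
width: 0.0594
grip_force: 20.0
```

```bash
python3 go.py 135 .543 .390 .175; python3 - <<'E'
from h import *
s=read_state();c=snap('wrist','w2')
print(wfit(c,s['ee_pos'],s['eef_rot'],'y',(283,250),.06,.05,s['ee_pos'][2]-.0175), s['ee_pos'])
E
```

```text
t 4.1 pos [ 0.4599 -0.0417  0.1774] q [ 0.72  0.05 -0.74  1.9   0.04  1.2   0.76] w 0.0594 grip 20.0 F [ 0.9  1.3 -2. ]
0.0008 0.0021 0.0033 0.2452 0.3648 0.0022
(array([ 0.44516946, -0.02752071]), (array([280.13, 230.76]), 6018, [215, 195, 129, 64])) [ 0.45988612 -0.0416626   0.17738115]
```

Emit:
play_rows(increments="0 0 0 0.245 0.365 0.002 0.5;0 0 0 0.245 0.365 0.002 0.5;0 0 0 0.245 0.365 0.002 0.5;0 0 0 0.245 0.365 0.002 0.5;0 0 0 0.245 0.365 0.002 0.5;0 0 0 0.245 0.365 0.002 0.5;0 0 0 0.245 0.365 0.002 0.5;0 0 0 0.245 0.365 0.002 0.5")

```text
time: 4.95
ee_pos: [0.5345, 0.3527, 0.1719]
eef_rot: [0.381, 0.925, -0.001, -0.001]
ft_force: [1.4, -0.9, 0.5]
width: 0.0592
grip_force: 20.0
```

```bash
python3 go.py 135 .5435 .390 .1;
```

```text
t 4.95 pos [0.5345 0.3527 0.1719] q [-0.03  0.54 -0.87  1.44  0.42  1.35 -0.14] w 0.0592 grip 20.0 F [ 1.4 -0.9  0.5]
-0.0032 -0.0007 0.0034 0.0198 0.033 0.0718
```

Emit:
play_rows(increments="-0.003 0 0.003 0.020 0.033 0.03 0.5;-0.003 0 0.003 0.020 0.033 0.06 0.5;-0.003 0 0.003 0.020 0.033 0.09 0.5;-0.003 0 0.003 0.020 0.033 0.10 0.5;-0.003 0 0.003 0.020 0.033 0.10 0.5;-0.003 0 0.003 0.020 0.033 0.10 0.5;-0.003 0 0.003 0.020 0.033 0.10 0.5")

```text
time: 5.65
ee_pos: [0.5448, 0.3892, 0.0765]
eef_rot: [0.383, 0.924, 0.002, 0.001]
ft_force: [-0.9, 0.5, -0.8]
width: 0.0596
grip_force: 20.0
```

```bash
python3 go.py 135 .5435 .390 .022;
```

```text
t 5.65 pos [0.5448 0.3892 0.0765] q [-0.13  0.68 -0.82  1.46  0.51  1.21 -0.22] w 0.0596 grip 20.0 F [-0.9  0.5 -0.8]
0.0053 0.0004 0.0002 0.0015 -0.0007 0.0545
```

Emit:
play_rows(increments="0.004 0 0 0.001 0 0.02 0.5;0.004 0 0 0.001 0 0.035 0.5;0.004 0 0 0.001 0 0.045 0.5;0.004 0 0 0.001 0 0.05 0.5;0.004 0 0 0.001 0 0.053 0.5;0.004 0 0 0.001 0 0.053 0.5;0.004 0 0 0.001 0 0.053 0.5")

```text
time: 6.35
ee_pos: [0.5437, 0.3898, 0.022]
eef_rot: [0.382, 0.924, -0.0, -0.0]
ft_force: [-1.1, -0.3, -1.2]
width: 0.0594
grip_force: 20.0
```

```bash
python3 go.py 135 .5435 .390 .022;
```

```text
t 6.35 pos [0.5437 0.3898 0.022 ] q [-0.15  0.74 -0.78  1.5   0.55  1.14 -0.25] w 0.0594 grip 20.0 F [-1.1 -0.3 -1.2]
-0.0004 0.0001 0.0006 0.0003 0.0 0.0
```

Emit:
play_rows(increments="0 0 0 0 0 0.001 0.5;0 0 0 0 0 0.001 1;0 0 0 0 0 0.001 1;0 0 0 0 0 0.001 1;0 0 0 0 0 0.001 1;0 0 0 0 0 0.001 1;0 0 0 0 0 -0.03 1;0 0 0 0 0 -0.07 1")

```text
time: 7.15
ee_pos: [0.5425, 0.3886, 0.0905]
eef_rot: [0.382, 0.924, -0.002, -0.001]
ft_force: [0.0, 0.4, 0.3]
width: 0.0869
grip_force: 0.0
```

```bash
python3 go.py 90 .53 .25 .2 .4746 -.2833 .18;
```

```text
t 7.15 pos [0.5425 0.3886 0.0905] q [-0.13  0.67 -0.82  1.45  0.5   1.25 -0.21] w 0.0869 grip 0.0 F [0.  0.4 0.3]
-0.005 0.0012 0.7862 -0.089 -0.1075 -0.109
-0.005 0.0012 0.7862 -0.4266 -0.5239 -0.0872
```

Emit:
play_rows(increments="0 0 0 0 0 -0.05 1;0 0 0 0 0 -0.09 1;0 0 0.786 -0.427 -0.524 -0.09 1;0 0 0.786 -0.427 -0.524 -0.09 1;0 0 0.786 -0.427 -0.524 -0.09 1;0 0 0.786 -0.427 -0.524 -0.09 1;0 0 0.786 -0.427 -0.524 -0.09 1;0 0 0.786 -0.427 -0.524 -0.09 1")

```text
time: 7.95
ee_pos: [0.5129, 0.0892, 0.1822]
eef_rot: [0.709, 0.705, -0.0, 0.0]
ft_force: [1.3, 0.1, 0.2]
width: 0.0867
grip_force: 0.0
```

```bash
python3 go.py 90  .4746 -.2833 .18;
```

```text
t 7.95 pos [0.5129 0.0892 0.1822] q [ 0.4   0.2  -0.73  1.76  0.14  1.24 -0.38] w 0.0867 grip 0.0 F [1.3 0.1 0.2]
0.0001 0.0011 -0.0058 -0.3727 -0.0361 0.0026
```

Emit:
play_rows(increments="0 0 -0.006 -0.373 -0.036 0.003 1;0 0 -0.006 -0.373 -0.036 0.003 1;0 0 -0.006 -0.373 -0.036 0.003 1;0 0 -0.006 -0.373 -0.036 0.003 1;0 0 -0.006 -0.373 -0.036 0.003 1;0 0 -0.006 -0.373 -0.036 0.003 1;0 0 -0.006 -0.373 -0.036 0.003 1;0 0 -0.006 -0.373 -0.036 0.003 1")

```text
time: 8.75
ee_pos: [0.4756, -0.2867, 0.1791]
eef_rot: [0.707, 0.708, -0.001, 0.0]
ft_force: [-0.8, -0.0, -0.5]
width: 0.0868
grip_force: 0.0
```

```bash
python3 - <<'E'
from h import *
s=read_state();c=snap('wrist','w3'); print(comps(c['color'],'y'))
print(wfit(c,s['ee_pos'],s['eef_rot'],'y',(280,205),.044,.04,.01))
ct=snap('top','top1');cs=snap('side','side1')
o=OBJ['LY'];print('LY now',fit(ct,cs,'y',(129,190),(203,310),.06,.05))
print(comps(ct['color'],'y'))
E
python3 go.py 90  .4746 -.2833 .05
```

```text
[(array([277.41, 190.6 ]), 1945, [254, 162, 48, 55]), (array([391.32, 198.94]), 2848, [362, 171, 61, 57]), (array([109.57, 266.83]), 644, [100, 241, 25, 52]), (array([448.91, 266.73]), 626, [435, 242, 24, 51]), (array([394.34, 311.11]), 2814, [252, 290, 278, 34]), (array([410.87, 402.79]), 247, [401, 387, 17, 33])]
(array([ 0.47350133, -0.27917357]), (array([277.41, 190.6 ]), 1945, [254, 162, 48, 55]))
LY now (array([ 0.54399874,  0.3878707 , -0.01938314]), array([-0.0723087 , -0.59454026,  0.42654711,  0.12964469]), (1155, 696.2036889471929, 2186, 1321.0436486059334))
[(array([411.08, 179.87]), 498, [399, 168, 25, 24]), (array([128.05, 194.42]), 1155, [107, 176, 41, 38]), (array([409.68, 227.42]), 325, [399, 218, 22, 19])]
t 8.9 pos [ 0.4767 -0.2833  0.179 ] q [ 0.85  0.24 -0.46  1.69  0.11  1.24  0.37] w 0.0868 grip 0.0 F [0.  0.5 0.2]
-0.001 0.0005 0.0029 0.0001 -0.002 0.129
```

Emit:
play_rows(increments="0 0 0.003 0.001 -0.002 0.04 1;0 0 0.003 0.001 -0.002 0.08 1;0 0 0.003 0.001 -0.002 0.12 1;0 0 0.003 0.001 -0.002 0.15 1;0 0 0.003 0.001 -0.002 0.159 1;0 0 0.003 0.001 -0.002 0.159 1;0 0 0.003 0.001 -0.002 0.159 1;0 0 0.003 0.001 -0.002 0.159 1")

```text
time: 9.7
ee_pos: [0.4765, -0.2813, 0.0222]
eef_rot: [0.706, 0.708, -0.0, 0.001]
ft_force: [0.3, 0.7, 0.7]
width: 0.0871
grip_force: 0.0
```

```bash
python3 go.py 90  .474 -.282 .02
```

```text
t 9.7 pos [ 0.4765 -0.2813  0.0222] q [ 0.82  0.41 -0.43  1.84  0.21  0.93  0.29] w 0.0871 grip 0.0 F [0.3 0.7 0.7]
0.0019 0.0024 0.0032 -0.0007 -0.0025 0.0022
```

Emit:
play_rows(increments="0 0 0 -0.001 -0.003 0.002 1;0 0 0 -0.001 -0.003 0.002 1;0 0 0 -0.001 -0.003 0.002 0.3;0 0 0 -0.001 -0.003 0.002 0.3;0 0 0 -0.001 -0.003 0.002 0.3;0 0 0 -0.001 -0.003 0.002 0.3;0 0 0 -0.001 -0.003 0.002 0.3;0 0 0 -0.001 -0.003 0.002 0.3")

```text
time: 10.5
ee_pos: [0.4723, -0.2819, 0.0183]
eef_rot: [0.706, 0.708, -0.0, 0.0]
ft_force: [1.1, 0.3, -0.3]
width: 0.047
grip_force: 0.6
```

Emit:
play_rows(increments="0 0 0 0 0 0 0.3;0 0 0 0 0 0 0.3;0 0 0 0 0 0 0.3;0 0 0 0 0 0 0.3;0 0 0 0 0 0 0.3")

```text
time: 11.0
ee_pos: [0.4723, -0.2819, 0.0183]
eef_rot: [0.706, 0.708, -0.001, 0.0]
ft_force: [0.9, -0.3, 0.1]
width: 0.0433
grip_force: 20.0
```

```bash
python3 go.py 90  .474 -.282 .02
```

```text
t 11.0 pos [ 0.4723 -0.2819  0.0183] q [ 0.82  0.41 -0.43  1.85  0.21  0.93  0.3 ] w 0.0433 grip 20.0 F [ 0.9 -0.3  0.1]
-0.0006 0.0008 0.003 -0.0001 0.0017 -0.0017
```

Emit:
play_rows(increments="0 0 0 0 0 -0.02 0.3;0 0 0 0 0 -0.05 0.3;0 0 0 0 0 -0.1 0.3;0 0 0 0 0 -0.15 0.3;0 0 0 0 0 -0.18 0.3;0 0 0 0.3 0.036 -0.18 0.3;0 0 0 0.3 0.036 -0.18 0.3;0 0 0 0.3 0.036 -0.18 0.3")

```text
time: 11.8
ee_pos: [0.4897, -0.1313, 0.1985]
eef_rot: [0.706, 0.708, -0.0, 0.0]
ft_force: [1.3, -0.6, -0.5]
width: 0.0436
grip_force: 20.0
```

```bash
python3 go.py 90  .5437 .3898 .19
```

```text
t 11.8 pos [ 0.4897 -0.1313  0.1985] q [ 0.71  0.13 -0.58  1.78  0.08  1.26  0.11] w 0.0436 grip 20.0 F [ 1.3 -0.6 -0.5]
-0.0002 0.0012 0.002 0.521 0.0551 0.0078
```

Emit:
play_rows(increments="0 0 0 0.518 0.055 0.008 0.3;0 0 0 0.518 0.055 0.008 0.3;0 0 0 0.518 0.055 0.008 0.3;0 0 0 0.518 0.055 0.008 0.3;0 0 0 0.518 0.055 0.008 0.3;0 0 0 0.518 0.055 0.008 0.3;0 0 0 0.518 0.055 0.008 0.3;0 0 0 0.518 0.055 0.008 0.3")

```text
time: 12.6
ee_pos: [0.5309, 0.2667, 0.1917]
eef_rot: [0.706, 0.708, -0.001, 0.0]
ft_force: [0.6, -0.3, 0.7]
width: 0.0435
grip_force: 20.0
```

```bash
python3 go.py 90  .5437 .3898 .19
```

```text
t 12.6 pos [0.5309 0.2667 0.1917] q [ 0.1   0.39 -0.81  1.55  0.29  1.32 -0.75] w 0.0435 grip 20.0 F [ 0.6 -0.3  0.7]
-0.0004 0.0011 0.0022 0.1231 0.0131 0.0015
```

Emit:
play_rows(increments="0 0 0 0.1 0.0125 0 0.3;0 0 0 0.12 0.0125 0.02 0.3;0 0 0 0.12 0.0125 0.05 0.3;0 0 0 0.12 0.0125 0.07 0.3;0 0 0 0.12 0.0125 0.07 0.3;0 0 0 0.12 0.0125 0.07 0.3;0 0 0 0.12 0.0125 0.07 0.3;0 0 0 0.12 0.0125 0.07 0.3")

```text
time: 13.4
ee_pos: [0.5439, 0.3848, 0.1234]
eef_rot: [0.706, 0.708, 0.001, 0.0]
ft_force: [-0.7, -0.8, -0.9]
width: 0.0441
grip_force: 20.0
```

```bash
python3 go.py 90  .5437 .3898 .064; python3 - <<'E'
from h import *
snap('top','top2')
c=snap('side','side2'); im=cv2.resize(c['color'][230:390,110:310],(750,600),interpolation=2)
cv2.imwrite('pics/s2c.png',im[...,::-1])
E
```

```text
t 13.4 pos [0.5439 0.3848 0.1234] q [-0.15  0.61 -0.77  1.43  0.43  1.28 -0.95] w 0.0441 grip 20.0 F [-0.7 -0.8 -0.9]
0.0015 -0.0002 0.0018 0.005 -0.0002 0.0594
```

View pics/s2c.png

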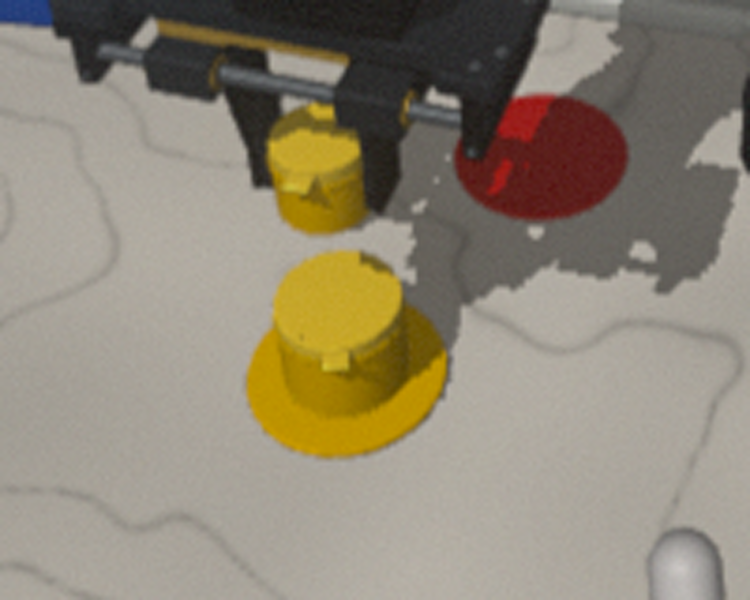

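The enlarged side view shows the large yellow pot standing roughly central on its coaster (crop base around (344,365), coaster centre (347,360)). The small yellow pot is upright in the fingers. I'll lower it.

Emit:
play_rows(increments="0 0 0 0.005 0 0.02 0.3;0 0 0 0.005 0 0.035 0.3;0 0 0 0.005 0 0.045 0.3;0 0 0 0.005 0 0.05 0.3;0 0 0 0.005 0 0.05 0.3;0 0 0 0.005 0 0.05 0.3")

```text
time: 14.1
ee_pos: [0.543, 0.3901, 0.0719]
eef_rot: [0.706, 0.708, -0.0, 0.0]
ft_force: [-0.0, 0.6, -0.7]
width: 0.0436
grip_force: 20.0
```

```bash
python3 go.py 90  .5437 .3898 .064
```

```text
t 14.1 pos [0.543  0.3901 0.0719] q [-0.17  0.66 -0.75  1.47  0.46  1.2  -0.98] w 0.0436 grip 20.0 F [-0.   0.6 -0.7]
-0.0005 0.0005 0.003 -0.0003 0.0007 0.0079
```

Emit:
play_rows(increments="0 0 0 0 0.001 0.004 0.3;0 0 0 0 0.001 0.007 0.3;0 0 0 0 0.001 0.008 0.3;0 0 0 0 0.001 0.008 0.3")

```text
time: 14.5
ee_pos: [0.5439, 0.39, 0.0636]
eef_rot: [0.706, 0.708, -0.001, 0.0]
ft_force: [-0.1, 0.4, -0.3]
width: 0.0437
grip_force: 20.0
```

```bash
python3 go.py 90  .5437 .3898 .064
```

```text
t 14.5 pos [0.5439 0.39   0.0636] q [-0.17  0.67 -0.74  1.47  0.47  1.19 -0.98] w 0.0437 grip 20.0 F [-0.1  0.4 -0.3]
-0.0007 0.0008 0.003 -0.0002 -0.0002 -0.0004
```

Open slowly and lift.

Emit:
play_rows(increments="0 0 0 0 0 0.0005 0.55;0 0 0 0 0 0.0005 0.7;0 0 0 0 0 0.0005 1;0 0 0 0 0 0.0005 1;0 0 0 0 0 0.0005 1;0 0 0 0 0 -0.02 1;0 0 0 0 0 -0.06 1;0 0 0 0 0 -0.11 1")

```text
time: 15.3
ee_pos: [0.5431, 0.3892, 0.1731]
eef_rot: [0.706, 0.708, -0.002, -0.0]
ft_force: [1.9, -0.3, -0.1]
width: 0.0861
grip_force: 0.0
```

```bash
python3 go.py 180  .5886 -.1547 .19
```

```text
t 15.3 pos [0.5431 0.3892 0.1731] q [-0.16  0.58 -0.78  1.36  0.4   1.37 -0.94] w 0.0861 grip 0.0 F [ 1.9 -0.3 -0.1]
-0.005 -0.0007 -1.5676 -0.544 0.0437 -0.0156
```

Emit:
play_rows(increments="0 0 -1.568 -0.544 0.044 -0.02 1;0 0 -1.568 -0.544 0.044 -0.02 1;0 0 -1.568 -0.544 0.044 -0.02 1;0 0 -1.568 -0.544 0.044 -0.02 1;0 0 -1.568 -0.544 0.044 -0.02 1;0 0 -1.568 -0.544 0.044 -0.02 1;0 0 -1.568 -0.544 0.044 -0.02 1;0 0 -1.568 -0.544 0.044 -0.02 1")

```text
time: 16.1
ee_pos: [0.5764, 0.0052, 0.1884]
eef_rot: [0.203, 0.979, -0.001, 0.0]
ft_force: [1.0, 0.6, -0.5]
width: 0.0874
grip_force: 0.0
```

```bash
python3 go.py 180  .5886 -.1547 .18; python3 - <<'E'
from h import *
ct=snap('top','top3');cs=snap('side','side3')
for k in('LR','SR'): print(k,fit(ct,cs,*OBJ[k])[0])
im=cv2.resize(cs['color'][230:390,110:310],(750,600),interpolation=2)
cv2.imwrite('pics/s3c.png',im[...,::-1])
E
```

```text
t 16.1 pos [0.5764 0.0052 0.1884] q [ 0.7   0.41 -0.99  1.6   0.35  1.32  0.82] w 0.0874 grip 0.0 F [ 1.   0.6 -0.5]
-0.0012 0.0001 -0.4085 -0.0747 -0.1419 0.0085
LR [0.47310783 0.17534488 0.2073268 ]
SR [0.48567087 0.18687122 0.16358154]
```

View pics/s3c.png

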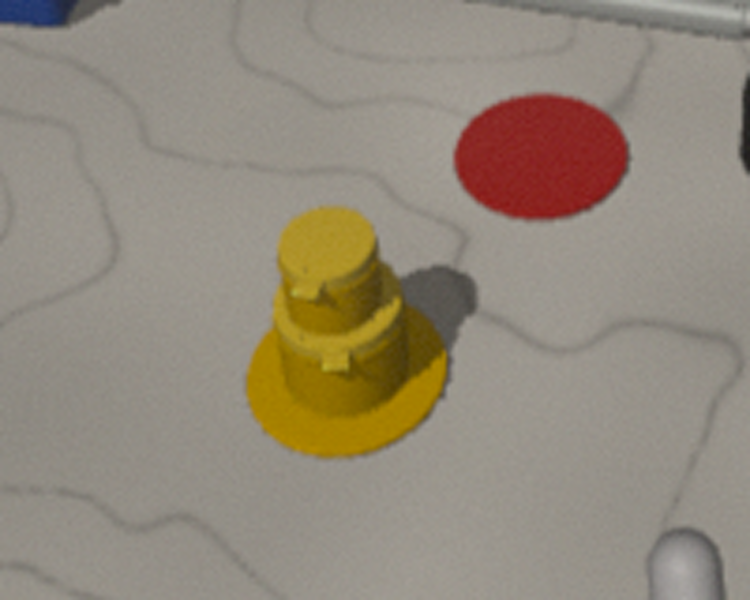

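The yellow stack stands upright and centred: small lid at crop (328,245), large pot at (340,320), coaster at (347,360). Next is the large red pot.

Emit:
play_rows(increments="0 0 -0.408 -0.072 -0.14 0.01 1;0 0 -0.408 -0.072 -0.14 0.01 1;0 0 -0.408 -0.072 -0.14 0.01 1;0 0 -0.408 -0.072 -0.14 0.01 1;0 0 -0.408 -0.072 -0.14 0.01 1;0 0 -0.408 -0.072 -0.14 0.01 1;0 0 -0.408 -0.072 -0.14 0.01 1;0 0 -0.408 -0.072 -0.14 0.01 1")

```text
time: 17.0
ee_pos: [0.5863, -0.1481, 0.1785]
eef_rot: [0.002, 1.0, -0.0, -0.0]
ft_force: [-0.0, 0.3, 0.3]
width: 0.0872
grip_force: 0.0
```

```bash
python3 - <<'E'
from h import *
s=read_state();c=snap('wrist','w4'); L=[a for a in comps(c['color'],'r') if a[1]>500]; print(L)
for d,h in((.06,.05),): print(wfit(c,s['ee_pos'],s['eef_rot'],'r',(280,195),d,h,.01)[0])
E
python3 go.py 180  .5886 -.1547 .027
```

```text
[(array([272.75,  89.03]), 2950, [241, 59, 65, 62]), (array([546.83, 130.61]), 1671, [531, 97, 29, 69]), (array([275.81, 202.28]), 3681, [243, 164, 66, 74]), (array([389.02, 191.26]), 1972, [364, 166, 51, 57])]
[ 0.58667532 -0.15220926]
t 17.05 pos [ 0.5862 -0.1485  0.1784] q [ 0.92  0.5  -1.    1.54  0.43  1.34  1.44] w 0.0872 grip 0.0 F [ 0.4  0.8 -1.6]
-0.001 -0.0003 -0.0047 -0.0025 -0.006 0.1514
```

Emit:
play_rows(increments="0 0 -0.005 -0.002 -0.005 0.03 1;0 0 -0.005 -0.002 -0.005 0.07 1;0 0 -0.005 -0.002 -0.005 0.11 1;0 0 -0.005 -0.002 -0.005 0.14 1;0 0 -0.005 -0.002 -0.005 0.151 1;0 0 -0.005 -0.002 -0.005 0.151 1;0 0 -0.005 -0.002 -0.005 0.151 1;0 0 -0.005 -0.002 -0.005 0.151 1")

```text
time: 17.85
ee_pos: [0.5891, -0.1552, 0.0291]
eef_rot: [0.001, 1.0, -0.001, 0.001]
ft_force: [-0.8, -0.4, -0.1]
width: 0.087
grip_force: 0.0
```

```bash
python3 go.py 180  .588 -.1535 .027
```

```text
t 17.85 pos [ 0.5891 -0.1552  0.0291] q [ 0.86  0.66 -0.9   1.66  0.57  1.1   1.37] w 0.087 grip 0.0 F [-0.8 -0.4 -0.1]
-0.0015 0.002 -0.0015 0.0011 0.0017 0.0021
```

Emit:
play_rows(increments="0 0 0 0.001 0.002 0.002 1;0 0 0 0.001 0.002 0.002 0.5;0 0 0 0.001 0.002 0.002 0.5;0 0 0 0.001 0.002 0.002 0.5;0 0 0 0.001 0.002 0.002 0.5;0 0 0 0.001 0.002 0.002 0.5;0 0 0 0.001 0.002 0.002 0.5;0 0 0 0.001 0.002 0.002 0.5", grip_force=20)

```text
time: 18.65
ee_pos: [0.5869, -0.1531, 0.0252]
eef_rot: [0.001, 1.0, -0.0, -0.0]
ft_force: [-0.7, 0.5, 1.9]
width: 0.0597
grip_force: 20.0
```

```bash
python3 go.py 180  .588 -.1535 .027
```

```text
t 18.65 pos [ 0.5869 -0.1531  0.0252] q [ 0.86  0.66 -0.9   1.67  0.57  1.09  1.36] w 0.0597 grip 20.0 F [-0.7  0.5  1.9]
-0.0007 -0.0006 -0.0015 -0.0011 -0.0004 -0.0018
```

Emit:
play_rows(increments="0 0 0 0 0 -0.02 0.5;0 0 0 0 0 -0.06 0.5;0 0 0 0 0 -0.11 0.5;0 0 0 0 0 -0.15 0.5;0 0 0 0 0 -0.16 0.5;0 0 0 0.09 0.377 -0.16 0.5;0 0 0 0.09 0.377 -0.16 0.5;0 0 0 0.09 0.377 -0.16 0.5")

```text
time: 19.45
ee_pos: [0.5514, -0.0058, 0.1844]
eef_rot: [0.001, 1.0, -0.0, -0.001]
ft_force: [0.8, 1.0, -0.8]
width: 0.0595
grip_force: 20.0
```

```bash
python3 go.py 180  .4965 .2236 .17
```

```text
t 19.45 pos [ 0.5514 -0.0058  0.1844] q [ 0.82  0.39 -1.08  1.67  0.35  1.3   1.23] w 0.0595 grip 20.0 F [ 0.8  1.  -0.8]
-0.0008 -0.0013 -0.0025 0.0555 0.2292 0.0143
```

Emit:
play_rows(increments="0 0 0 0.055 0.228 0.01 0.5;0 0 0 0.055 0.228 0.01 0.5;0 0 0 0.055 0.228 0.01 0.5;0 0 0 0.055 0.228 0.01 0.5;0 0 0 0.055 0.228 0.01 0.5;0 0 0 0.055 0.228 0.04 0.5;0 0 0 0.055 0.228 0.08 0.5;0 0 0 0.055 0.228 0.09 0.5")

```text
time: 20.25
ee_pos: [0.4953, 0.2197, 0.0909]
eef_rot: [0.0, 1.0, -0.002, -0.003]
ft_force: [0.3, -0.4, -0.9]
width: 0.0593
grip_force: 20.0
```

```bash
python3 go.py 180  .4965 .2236 .021
```

```text
t 20.25 pos [0.4953 0.2197 0.0909] q [ 0.37  0.49 -1.07  1.79  0.47  1.15  0.72] w 0.0593 grip 20.0 F [ 0.3 -0.4 -0.9]
-0.0031 -0.0061 -0.0006 -0.0016 0.0041 0.0699
```

Emit:
play_rows(increments="0 0 0 -0.001 0.003 0.02 0.5;0 0 0 -0.001 0.003 0.04 0.5;0 0 0 -0.001 0.003 0.053 0.5;0 0 0 -0.001 0.003 0.058 0.5;0 0 0 -0.001 0.003 0.06 0.5;0 0 0 -0.001 0.003 0.06 0.5;0 0 0 -0.001 0.003 0.06 0.5")

```text
time: 20.95
ee_pos: [0.4991, 0.2241, 0.0357]
eef_rot: [0.001, 1.0, -0.0, 0.0]
ft_force: [0.4, -0.9, -0.2]
width: 0.0594
grip_force: 20.0
```

```bash
python3 go.py 180  .4965 .2236 .0205
```

```text
t 20.95 pos [0.4991 0.2241 0.0357] q [ 0.31  0.56 -1.01  1.82  0.55  1.06  0.67] w 0.0594 grip 20.0 F [ 0.4 -0.9 -0.2]
-0.0004 0.0004 -0.0016 0.0026 -0.0005 0.0152
```

Emit:
play_rows(increments="0 0 0 0.003 0 0.006 0.5;0 0 0 0.003 0 0.011 0.5;0 0 0 0.003 0 0.014 0.5;0 0 0 0.003 0 0.015 0.5;0 0 0 0.003 0 0.015 0.5;0 0 0 0.003 0 0.015 0.5")

```text
time: 21.55
ee_pos: [0.4953, 0.2237, 0.0201]
eef_rot: [0.001, 1.0, -0.001, -0.001]
ft_force: [-3.5, -2.7, 6.8]
width: 0.0596
grip_force: 20.0
```

```bash
python3 go.py 180  .4965 .2236 .0205
```

```text
t 21.55 pos [0.4953 0.2237 0.0201] q [ 0.3   0.58 -0.99  1.84  0.56  1.04  0.65] w 0.0596 grip 20.0 F [-3.5 -2.7  6.8]
-0.0016 -0.0013 -0.0014 -0.0012 -0.0001 -0.0004
```

Contact felt (6.8 N upward), so I'll release.

Emit:
play_rows(increments="0 0 0 0 0 0 0.75;0 0 0 0 0 0 1;0 0 0 0 0 0 1;0 0 0 0 0 0 1;0 0 0 0 0 0 1;0 0 0 0 0 -0.03 1;0 0 0 0 0 -0.08 1;0 0 0 0 0 -0.13 1")

```text
time: 22.35
ee_pos: [0.495, 0.2239, 0.151]
eef_rot: [0.0, 1.0, -0.0, -0.001]
ft_force: [1.8, 0.1, -0.0]
width: 0.087
grip_force: 0.0
```

```bash
python3 - <<'E'
from h import *
c=dict(np.load('pics/w4.npz'))
print(wfit(c,[.5863,-.1483,.1785],[.002,1,0,0],'r',(389,191),.044,.04,.01)[0])
E
python3 go.py 180  .579 -.0405 .18
```

```text
[ 0.57857045 -0.03938272]
t 22.35 pos [0.495  0.2239 0.151 ] q [ 0.41  0.42 -1.12  1.73  0.4   1.25  0.77] w 0.087 grip 0.0 F [ 1.8  0.1 -0. ]
-0.0008 -0.0023 -0.0009 -0.0842 -0.2644 -0.029
```

Emit:
play_rows(increments="0 0 0 -0.01 -0.02 -0.04 1;0 0 0 -0.083 -0.264 -0.03 1;0 0 0 -0.083 -0.264 -0.03 1;0 0 0 -0.083 -0.264 -0.03 1;0 0 0 -0.083 -0.264 -0.03 1;0 0 0 -0.083 -0.264 -0.03 1;0 0 0 -0.083 -0.264 -0.03 1;0 0 0 -0.083 -0.264 -0.03 1")

```text
time: 23.15
ee_pos: [0.5784, -0.0418, 0.1796]
eef_rot: [0.002, 1.0, -0.0, -0.001]
ft_force: [-0.1, 0.6, 0.5]
width: 0.0868
grip_force: 0.0
```

```bash
python3 go.py 180  .5785 -.0405 .06; python3 - <<'E'
from h import *
s=read_state();c=snap('wrist','w5'); print(wfit(c,s['ee_pos'],s['eef_rot'],'r',(280,195),.044,.04,.01))
E
```

```text
t 23.15 pos [ 0.5784 -0.0418  0.1796] q [ 0.81  0.46 -1.05  1.6   0.4   1.32  1.27] w 0.0868 grip 0.0 F [-0.1  0.6  0.5]
-0.0002 -0.0013 -0.0049 -0.0002 0.0014 0.1196
(array([ 0.57874651, -0.03992539]), (array([282.11, 199.94]), 1960, [259, 173, 47, 59]))
```

Emit:
play_rows(increments="0 0 -0.004 0 0.001 0.04 1;0 0 -0.004 0 0.001 0.08 1;0 0 -0.004 0 0.001 0.12 1;0 0 -0.004 0 0.001 0.15 1;0 0 -0.004 0 0.001 0.158 1;0 0 -0.004 0 0.001 0.159 1;0 0 -0.004 0 0.001 0.159 1;0 0 -0.004 0 0.001 0.159 1")

```text
time: 24.0
ee_pos: [0.5793, -0.0388, 0.0229]
eef_rot: [-0.001, 1.0, -0.001, 0.001]
ft_force: [0.5, -0.3, 1.0]
width: 0.0871
grip_force: 0.0
```

```bash
python3 go.py 180  .5785 -.0405 .019
```

```text
t 24.0 pos [ 0.5793 -0.0388  0.0229] q [ 0.72  0.62 -0.94  1.75  0.57  1.07  1.16] w 0.0871 grip 0.0 F [ 0.5 -0.3  1. ]
-0.001 0.0019 0.0029 0.0009 -0.0017 0.0039
```

Emit:
play_rows(increments="0 0 0.002 0.001 -0.002 0.003 1;0 0 0.002 0.001 -0.002 0.003 1;0 0 0.002 0.001 -0.002 0.003 0.3;0 0 0.002 0.001 -0.002 0.003 0.3;0 0 0.002 0.001 -0.002 0.003 0.3;0 0 0.002 0.001 -0.002 0.003 0.3;0 0 0.002 0.001 -0.002 0.003 0.3;0 0 0.002 0.001 -0.002 0.003 0.3")

```text
time: 24.8
ee_pos: [0.5772, -0.0411, 0.018]
eef_rot: [-0.0, 1.0, -0.0, -0.0]
ft_force: [0.3, 0.4, -0.7]
width: 0.0469
grip_force: 0.1
```

Emit:
play_rows(increments="0 0 0 0 0 0 0.3;0 0 0 0 0 0 0.3;0 0 0 0 0 0 0.3;0 0 0 0 0 0 0.3;0 0 0 0 0 0 0.3")

```text
time: 25.3
ee_pos: [0.5772, -0.0412, 0.018]
eef_rot: [-0.0, 1.0, -0.0, -0.0]
ft_force: [0.2, 0.4, -0.7]
width: 0.0434
grip_force: 20.0
```

Emit:
play_rows(increments="0 0 0 0 0 -0.02 0.3;0 0 0 0 0 -0.06 0.3;0 0 0 0 0 -0.11 0.3;0 0 0 0 0 -0.16 0.3;0 0 0 0 0 -0.18 0.3;0 0 0 0.082 0.263 -0.18 0.3;0 0 0 0.082 0.263 -0.18 0.3;0 0 0 0.082 0.263 -0.18 0.3")

```text
time: 26.1
ee_pos: [0.5319, 0.1033, 0.1981]
eef_rot: [0.0, 1.0, -0.001, -0.0]
ft_force: [1.3, 1.0, -0.3]
width: 0.0436
grip_force: 20.0
```

```bash
python3 go.py 180  .4955 .2236 .19 ; python3 - <<'E'
from h import *
ct=snap('top','top4');cs=snap('side','side4')
im=cv2.resize(cs['color'][150:350,110:310],(600,600),interpolation=2)
cv2.imwrite('pics/s4c.png',im[...,::-1])
E
```

```text
t 26.1 pos [0.5319 0.1033 0.1981] q [ 0.66  0.36 -1.13  1.67  0.34  1.32  1.04] w 0.0436 grip 20.0 F [ 1.3  1.  -0.3]
-0.0011 -0.0002 -0.0006 0.0365 0.1203 0.008
```

View pics/s4c.png

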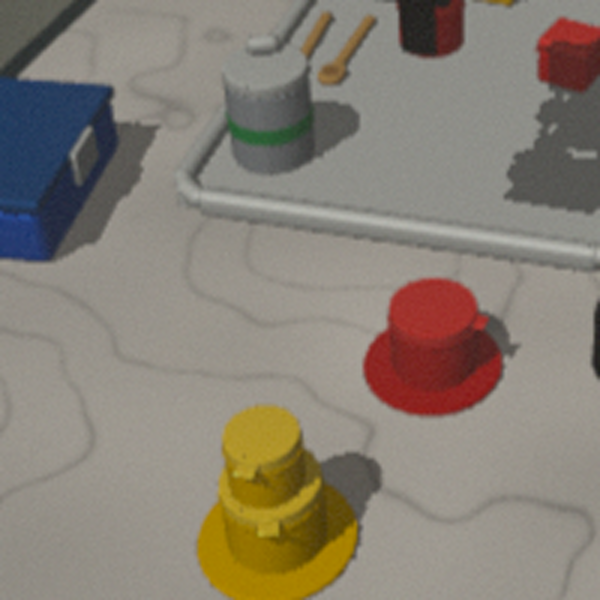

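The side crop shows the large red pot upright and centred on the red coaster (pot base around (432,360), coaster centre (433,360)). The yellow stack is intact and the sippy cup hasn't moved. The red shape with black at the top edge, (430,20), is the held small pot partly behind a finger.

Emit:
play_rows(increments="0 0 0 0.036 0.12 0.008 0.3;0 0 0 0.036 0.12 0.008 0.3;0 0 0 0.036 0.12 0.008 0.3;0 0 0 0.036 0.12 0.03 0.3;0 0 0 0.036 0.12 0.06 0.3;0 0 0 0.036 0.12 0.08 0.3;0 0 0 0.036 0.12 0.08 0.3;0 0 0 0.036 0.12 0.08 0.3")

```text
time: 27.0
ee_pos: [0.4966, 0.2221, 0.1184]
eef_rot: [-0.0, 1.0, -0.0, -0.0]
ft_force: [1.3, 1.0, 0.4]
width: 0.0439
grip_force: 20.0
```

```bash
python3 go.py 180  .4955 .2237 .0635
```

```text
t 27.0 pos [0.4966 0.2221 0.1184] q [ 0.39  0.46 -1.1   1.76  0.44  1.19  0.74] w 0.0439 grip 20.0 F [1.3 1.  0.4]
-0.0005 -0.0009 0.0007 0.0011 0.0016 0.0549
```

Emit:
play_rows(increments="0 0 0 0.001 0.001 0.02 0.3;0 0 0 0.001 0.001 0.035 0.3;0 0 0 0.001 0.001 0.044 0.3;0 0 0 0.001 0.001 0.046 0.3;0 0 0 0.001 0.001 0.046 0.3;0 0 0 0.001 0.001 0.046 0.3")

```text
time: 27.6
ee_pos: [0.4958, 0.2233, 0.0726]
eef_rot: [-0.0, 1.0, -0.0, 0.0]
ft_force: [0.7, 0.3, -1.4]
width: 0.0441
grip_force: 20.0
```

```bash
python3 go.py 180  .4955 .2237 .0635
```

```text
t 27.6 pos [0.4958 0.2233 0.0726] q [ 0.35  0.51 -1.05  1.8   0.5   1.12  0.7 ] w 0.0441 grip 20.0 F [ 0.7  0.3 -1.4]
-0.0004 0.0001 0.0006 0.0003 0.0004 0.0091
```

Emit:
play_rows(increments="0 0 0 0 0 0.004 0.3;0 0 0 0 0 0.007 0.3;0 0 0 0 0 0.009 0.3;0 0 0 0 0 0.009 0.3;0 0 0 0 0 0.009 0.3")

```text
time: 28.1
ee_pos: [0.4955, 0.223, 0.063]
eef_rot: [-0.0, 1.0, -0.0, -0.0]
ft_force: [-0.7, -0.5, 1.8]
width: 0.0434
grip_force: 20.0
```

```bash
python3 go.py 180  .4955 .2237 .0635
```

```text
t 28.1 pos [0.4955 0.223  0.063 ] q [ 0.34  0.53 -1.04  1.81  0.51  1.1   0.69] w 0.0434 grip 20.0 F [-0.7 -0.5  1.8]
-0.0007 -0.0005 0.0006 0.0 0.0007 -0.0005
```

Emit:
play_rows(increments="0 0 0 0 0 0 0.55;0 0 0 0 0 0 0.7;0 0 0 0 0 0 1;0 0 0 0 0 0 1;0 0 0 0 0 0 1;0 0 0 0 0 -0.02 1;0 0 0 0 0 -0.06 1;0 0 0 0 0 -0.11 1")

```text
time: 28.9
ee_pos: [0.4945, 0.2226, 0.1729]
eef_rot: [-0.001, 1.0, -0.001, -0.002]
ft_force: [1.4, -0.0, 0.6]
width: 0.0859
grip_force: 0.0
```

Emit:
play_rows(increments="0 0 0 0 0 -0.04 1;0 0 0 0 0 -0.07 1;0 0 0 0 -0.3 -0.07 1;0 0 0 0 -0.3 -0.07 1;0 0 0 0 -0.3 -0.07 1;0 0 0 0 -0.3 -0.07 1;0 0 0 0 -0.3 -0.07 1;0 0 0 0 -0.3 -0.07 1")

```text
time: 29.7
ee_pos: [0.4953, -0.079, 0.2434]
eef_rot: [-0.0, 1.0, -0.001, -0.0]
ft_force: [1.2, -0.3, 0.1]
width: 0.0872
grip_force: 0.0
```

```bash
python3 - <<'E'
from h import *
ct=snap('top','top5');cs=snap('side','side5')
a=cv2.resize(ct['color'][150:290,80:260],(720,560),interpolation=2); cv2.imwrite('pics/t5c.png',a[...,::-1])
im=cv2.resize(cs['color'][110:350,110:350],(600,600),interpolation=2)
cv2.imwrite('pics/s5c.png',im[...,::-1])
E
```

```text
(no output)
```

View pics/s5c.png

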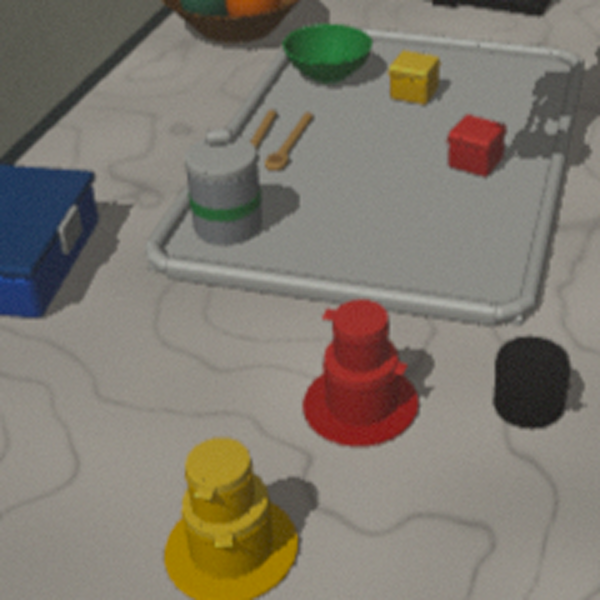

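View pics/t5c.png

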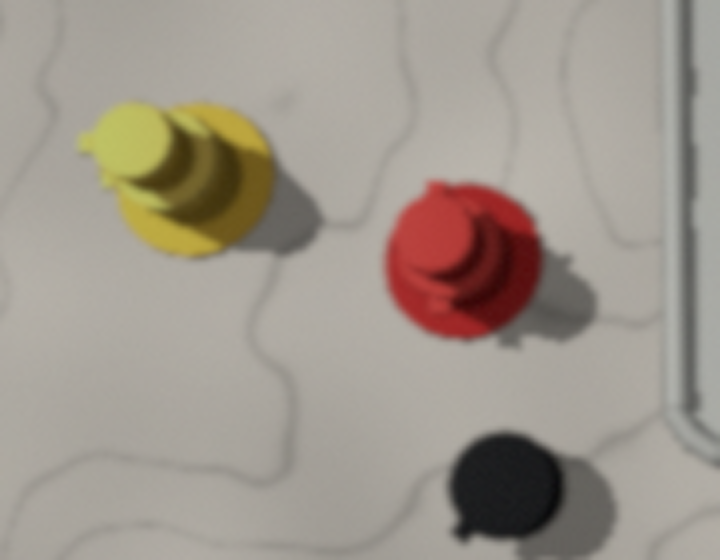

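Both stacks stand upright: yellow small lid at top-crop (133,143), red small lid at (437,234). The square pots and cup are in place. One numeric check of the lid centres before I hand in.

```bash
python3 - <<'E'
from h import *
c=dict(np.load('pics/top5.npz')); s=dict(np.load('pics/side5.npz')); z=-.003
for n,p in(('y',(.5438,.3896)),('r',(.4974,.2232))):
    print(n,[hullc(k,np.array([*p,z+.095]),.044,.0005)[0].round(1) for k in(c,s)])
ct,cs=c,s
for k in('QY','QR'): print(k,fit(ct,cs,*OBJ[k])[0].round(4))
E
```

```text
y [array([113.2, 185.2]), array([197.2, 293. ])]
r [array([187.2, 207.6]), array([252.7, 236.4])]
QY [0.4574 0.2602 0.3086]
QR [ 0.479  -0.1352  0.0205]
```

Lid centres match predictions within about 2–3 px (≤5 mm). The squares' side pixels, (276,141) and (301,168), are unchanged. The square fits aren't usable because the gripper blocks the top view.

```bash
python3 -c "
from bench import *
print(close_job())"
```

```text
the job is handed in; nothing more can be done
None
```

I stacked both pairs on the coasters of their colours and handed in the job after about 30 s of robot time; the last camera views showed both stacks upright and centred to about 5 mm, with the square pots and sippy cup still in place, but the hand-in returned no verdict.

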